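# Close a two-part plaster mould in the ratchet press

## Task

Close the two-part plaster mould in the green bench press: tip the holding pawl over onto the rack by its black ball knob, then pump the red handle through full strokes, letting it spring right back up each time, until the halves are shut against the fence and the handle goes stiff while still in the upper half of its stroke. Stop there, for forcing it further would crack the plaster: leave the mould firmly clamped with the handle up, and do not disturb the jar, tape roll and wedge beside the press.

Things in the scene. Friction and masses are not known exactly. Their poses are not given: they have to be found in the camera images.
- press: Green bench press, screwed down. Origin on the bench on its centre line; x points from the red handle along the press to the fence (the way the jaw travels), y left, z up. Base x -190 to 290 mm, 150 wide, 12 thick. Rack and sprung jaw slide along x, 68 mm high. Handle pivot at x -130, height 112; its ears 129 mm high. Fence face at x 246, 100 mm high. Head and pins within 28 mm of the centre line.
- pump_lever (a joint): Sprung handle: 0 = up at rest, grows as pressed, 0.65 = bottom stop; springs back by itself. A full stroke feeds the rack about 16 mm (4 mm teeth). On the pad it takes 4 to 9 N while the jaw runs free (most at the bottom); once the mould is shut, about 0.19 N more per newton of clamping: 20 N in all in the upper half of a stroke is firm, 26 N too much. Let up, clamping drops by up to 48 N (one tooth).
- handle_pad (a point): Centre of the upper face of the red grip, 160 mm from the pivot; the grip is 112 mm long, 36 wide, 16 thick, sloping up 0.5 rad away from the press at rest, nearly level at the stop. Press it down with shut fingertips. At rest it is at press x -267 mm, height 196 mm; at the stop at x -289 mm, height 96 mm.
- hold_pawl (a joint): Holding pawl that stops the rack from running back, on a pin at press x -55 mm, height 88 mm. It starts thrown back (2.5 to 2.75) and stays so by its weight; 2.2 is its dead centre, below that it falls by itself towards the jaw onto the rack: 0 in a tooth root, 0.1 on a tooth top.
- pawl_knob (a point): Centre of the black ball knob (18 mm across) on the holding pawl, 52 mm out from the centre line on the press's +y side. It swings about the pawl's pin at 28 mm radius, starting on the handle's side, up and over towards the jaw.
- half_keys: Plaster mould half nearer the jaw, 42 mm thick (along the press), 104 wide, 92 high, 0.5 to 0.8 kg, standing loose in the bed between low rails; origin at the centre of its underside, axes as the press. Two 8 mm cone keys on the face towards the fence. The pump pushes it along.
- half_sockets: The other mould half, nearer the fence, of the same size, with sockets for the keys; origin at the centre of its underside, axes as the press. Shut, the two origins are 42 mm apart; against the fence its origin is at press x 225 mm.
- jar_blue: Jar with a blue lid beside the press, 50 mm across, 62 mm high; bystander. Origin at the centre of its underside.
- tape: Roll of paper tape lying behind the press, 100 mm across, 34 mm high; bystander. Origin at the centre of its underside.
- wedge: Wooden wedge lying in front of the press, 110 mm long, 30 wide, 22 high at its thick end; bystander. Origin at the centre of its underside.
Not all that is in view belongs to the job. Leave any turquoise look-alike of the half_keys alone.

How it is judged:
On the way, in this order (a step that is already met when the one before it is completed fails the run):
1. the holding pawl is tipped over and lies on the rack (value of joint hold_pawl below 0.25 rad), for 0.2 s.
2. first full stroke: the handle is pressed down to its stop or nearly (value of joint pump_lever above 0.5 rad), for 0.05 s.
3. the handle is let up again to the top (value of joint pump_lever below 0.1 rad), for 0.05 s.
4. second full stroke: the handle is pressed down to its stop or nearly (value of joint pump_lever above 0.5 rad), for 0.05 s.
5. the handle is let up again to the top (value of joint pump_lever below 0.1 rad), for 0.05 s.
6. third full stroke: the handle is pressed down to its stop or nearly (value of joint pump_lever above 0.5 rad), for 0.05 s.
7. the handle is let up again to the top (value of joint pump_lever below 0.1 rad), for 0.05 s.
At the end, for the whole second after the job is handed in: The halves are shut on one another (gap under 3 mm) against the fence (within 4 mm) and pressed together with 15 to 115 N; the holding pawl lies on the rack (joint under 0.25) and the handle is back up (joint under 0.1) (value of joint hold_pawl below 0.25 rad and value of joint pump_lever below 0.1 rad and distance between half_keys and half_sockets below 0.045 m and x of half_sockets in the frame of press above 0.221 m and contact force between half_keys and half_sockets between 15 and 115 N); the robot touches nothing.
It fails at once if the mould is squeezed with more than 115 N (plaster cracks) (contact force between half_keys and half_sockets above 115 N).
It fails at once if the jar beside the press is pushed more than 25 mm or knocked over (distance of jar_blue from where it was at the start of the episode above 0.025 m or angle between jar_blue's own z axis and vertical above 0.5 rad).
It fails at once if the tape roll beside the press is pushed more than 25 mm or knocked over (distance of tape from where it was at the start of the episode above 0.025 m or angle between tape's own z axis and vertical above 0.5 rad).
It fails at once if the wedge beside the press is pushed more than 25 mm or knocked over (distance of wedge from where it was at the start of the episode above 0.025 m or angle between wedge's own z axis and vertical above 0.5 rad).
It also fails if it takes over 61 s, if anything falls off the work surface, if the arm or the gripper's body presses on something with over 40 N, if the wrist force passes 120 N, or if a joint passes its speed limit or range.

## Robot

A 7-joint arm with a two-finger parallel gripper is mounted at the origin on a cart in front of the work surface, level with it; the furniture and walls round the work are solid. World frame = base frame: x ahead of the robot, y to its left, z up, the work surface at z = 0. Lengths are in m, angles in rad, forces in N, time in s.
With the tool pointing down it reaches from about 0.425 to 0.925 m from the base axis. Payload 6.8 kg.
Tool frame: the origin (TCP) lies midway between the tips of the shut fingers; the grasp point (between the pads) lies 19 mm behind it; z points along the fingers, y is the line along which they close (so a half turn about z gives the same grasp; the last joint's range is limited). The gripper opens to 85 mm and grips with 20 to 120 N. Pads are 22 mm wide; open, the fingers measure 114 mm over their backs; the gripper's body (76 mm by 85 mm) begins 54 mm behind the grasp point. The pads swing forward as they close: fully open they stand 13 mm farther back than shut.
Start: joints at [1.09, 0.477, 0.022, 1.555, -0.011, 1.109, -0.083], TCP at [0.246, -0.629, 0.231] pointing down, gripper open.
Joint ranges: [-2.96, 2.96], [-0.34, 2.1], [-1.41, 1.46], [0.24, 2.44], [-1.37, 4.51], [0.17, 1.92], [-2.96, 2.96]. Speed limits (rad/s): [2.39, 2.39, 3.14, 3.14, 3.14, 3.14, 3.14].

## Interface

Orientations are given as a unit quaternion [w, x, y, z].
In Python, from station import * gives the robot as it stands.
- The arm moves only by the shell command python3 -m creep 'ROWS' [FORCE]. ROWS is JSON, a list of rows, each a list of 7 numbers: the gripper command: -1 is shut, 1 is fully open, values between are in proportion, then the shift along the world's x, y, z in mm, then the turn, a rotation vector about the world's x, y, z in rad. A call has 1 to 5 rows; each row shifts and turns the commanded pose from where the row before left it; what a row does not reach is not made up. A row lasts 1/8 s, in which the tool goes at most 62.5 mm and 10.7 degrees, less where a joint would pass 70% of its speed; a pose out of reach is approached as far as the arm can. A call is refused whole if a number of a shift passes 62.5 or a number of a turn 0.188, either way. A call with a gripper value outside its range is refused whole. The fingers move at their own pace and stop on an object; FORCE is the grip in N (left out, the last holds). Time passes only in rows, so rows that do not move let the fingers close. It gives the time, the measured TCP pose, the force, the opening and the grip force at its end, in the units of the state.
- get_obs(): the state, without advancing time (a new reading comes with each control period).
- read_camera(name): name is "side" or "top"; returns (picture, depth): 400x640x3 uint8, red, green, blue; 400x640 float32, m along the optical axis (not along the pixel's ray), 0 where there is no reading.
- camera_params(name): a dict with "intrinsics" (3x3 intrinsics, pixels), "k1" (the pictures are not rectified: a ray, as slopes to the right and down, at radius r is drawn at 1 + k1 r^2 times it, then the intrinsics apply), "cam_to_world" (4x4, takes a point from camera to world coordinates). Camera axes: x right, y up, looking along -z (the intrinsics and any distortion apply to the point x, -y, -z); pixel columns grow to the right and rows downward; lengths in m; the calibration is good to about 2 mm. A picture is of the moment at which its call begins. camera_params takes no time and is no camera call.
- hand_in(): hands the job in; it is judged then, once.
The state is a dict: "t": time; "q": joint angles; "joint_vel": joint speeds; "joint_torque": joint torques, N m; "eef_pos": TCP position; "tool_rot": TCP orientation; "contact_force": force on the tool from outside, world axes, zero at the start; "torque": the same for the moment, N m; "gripper_width": opening from 0.0 (shut) to 1.0 (fully open); "grasp_force": force on a finger pad.
Only numpy, scipy, OpenCV 4.12 (cv2) and the standard library are available. Lean on these libraries where they do the work, as an engineer would, in place of code of your own. Each camera call takes 0.05 s, during which the arm holds its last target. There are 200 camera calls.

## Working session

There is one attempt and no reset: what is moved stays moved. The work goes in short steps, Python scripts to look and compute and a shell command to move; the robot and the scene stay as the last step left them, time stands still between calls to the robot, and variables do not carry over. Pictures are saved under pics/ and viewed, at most 10 in all, crops included, and the job is handed in when it is done.

```bash
ls; mkdir -p pics
cat > h.py <<'E'
import numpy as np, cv2
from station import *
def ray(cam,u,v):
    p=camera_params(cam);K=np.array(p["intrinsics"]);T=np.array(p["cam_to_world"])
    d=np.array([(u-K[0,2])/K[0,0],(v-K[1,2])/K[1,1]]);s=d.copy()
    for _ in range(20): s=d/(1+p["k1"]*(s@s))
    return T[:3,3],T[:3,:3]@np.array([s[0],-s[1],-1.]) 
def onz(cam,u,v,z):
    o,d=ray(cam,u,v);return o+d*(z-o[2])/d[2]
def atdepth(cam,u,v,dep):
    o,d=ray(cam,u,v);return o+d*dep
def proj(cam,P):
    p=camera_params(cam);K=np.array(p["intrinsics"]);T=np.array(p["cam_to_world"])
    c=T[:3,:3].T@(np.array(P)-T[:3,3]);s=np.array([c[0],-c[1]])/-c[2];s=s*(1+p["k1"]*(s@s))
    return K[0,0]*s[0]+K[0,2],K[1,1]*s[1]+K[1,2]
E
python3 - <<'E'
from h import *
for c in("top","side"):
    im,d=read_camera(c);cv2.imwrite(f"pics/{c}0.png",im[...,::-1]);np.save(c+"0.npy",d);p=camera_params(c);print(c,p)
o=get_obs();print(o)
E
```

```text
pics
top {'intrinsics': array([[477.69826802,   0.        , 319.0484048 ],
       [  0.        , 477.69826802, 207.90812   ],
       [  0.        ,   0.        ,   1.        ]]), 'k1': 0.0499106664447678, 'cam_to_world': array([[-0.00997076,  0.99644074, -0.0837045 ,  0.39267916],
       [-0.99979089, -0.00843957,  0.01862676,  0.12160787],
       [ 0.01785403,  0.08387272,  0.99631652,  1.66100696],
       [ 0.        ,  0.        ,  0.        ,  1.        ]])}
side {'intrinsics': array([[380.513468  ,   0.        , 317.55277599],
       [  0.        , 380.513468  , 201.36474319],
       [  0.        ,   0.        ,   1.        ]]), 'k1': -0.04758959891119351, 'cam_to_world': array([[-0.99843559, -0.02563488,  0.04969132,  0.58036565],
       [ 0.05579568, -0.51456687,  0.85563297,  1.02649999],
       [ 0.00363546,  0.85706697,  0.51519219,  0.67137874],
       [ 0.        ,  0.        ,  0.        ,  1.        ]])}
{'t': 0.1, 'q': array([ 1.08989824,  0.47775398,  0.02237441,  1.5563114 , -0.01150813,
        1.10928278, -0.08311233]), 'joint_vel': array([-0.00098024, -0.00144334, -0.00150105, -0.00362452, -0.00149072,
        0.00094886,  0.00102217]), 'joint_torque': array([ 4.25949809e-03, -5.97761607e+01,  1.61353592e+00, -2.81955117e+01,
        1.29097741e-02,  4.97477435e-03,  2.37324571e-05]), 'eef_pos': array([ 0.24564059, -0.62817113,  0.23041643]), 'tool_rot': array([-7.85276627e-04,  9.82679813e-01,  1.85309804e-01, -2.12246451e-04]), 'contact_force': array([ 0.23162368, -0.30629811,  0.22837678]), 'torque': array([-0.01049402,  0.04123339, -0.00747911]), 'grasp_force': 0.0, 'gripper_width': 1.0014201304199648}
```

View pics/top0.png

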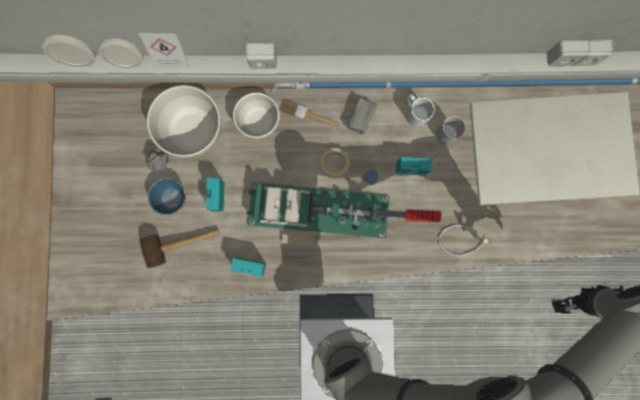

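View pics/side0.png

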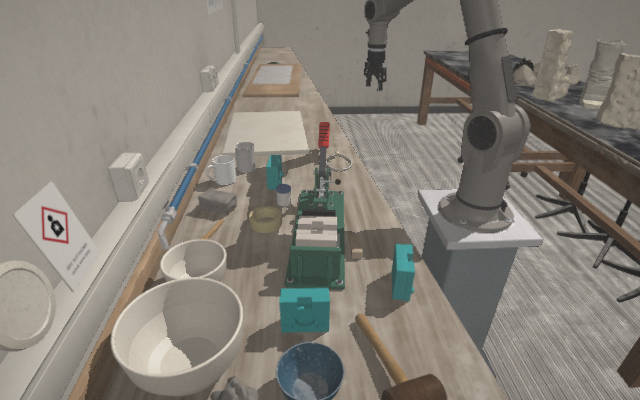

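The top view shows the press (245–390, 183–237) with its red handle at (423,215) on the right and its fence on the left. The white mould halves are at (267,203) and (290,205), and the pawl knob is on the lower side near (355,227). Turquoise look-alikes are at (415,165), (214,194) and (247,267). The side view shows the handle at (323,135) and the mould at (318,232).

Run:
```python
from h import *
im=cv2.imread("pics/top0.png");d=np.load("top0.npy")
hsv=cv2.cvtColor(im,cv2.COLOR_BGR2HSV)
g=cv2.inRange(hsv,(65,80,20),(88,255,150));g[:170]=0;g[250:]=0;g[:,:240]=0;g[:,400:]=0
g=cv2.morphologyEx(g,cv2.MORPH_CLOSE,np.ones((9,9)))
c=max(cv2.findContours(g,0,2)[0],key=cv2.contourArea);r=cv2.minAreaRect(c);print(r)
bp=cv2.boxPoints(r);W=np.array([onz("top",*p,0.012) for p in bp]);print(W.round(4),[np.linalg.norm(W[i]-W[i-1]).round(4) for i in range(4)])
m=cv2.inRange(hsv,(0,150,80),(8,255,255));m[:200]=0;m[230:]=0;v,u=np.nonzero(m);print("red",u.min(),u.max(),v.min(),v.max(),u.mean(),v.mean())
dd=d[m>0];print(dd.min(),np.median(dd))
P=np.array([atdepth("top",a,b,d[b,a]) for b,a in zip(v,u)]);
print("redpts mean",P.mean(0),np.percentile(P,[2,98],axis=0))
print(cv2.minAreaRect(np.stack([u,v],1).astype(np.float32)))
x=im[170:250,235:450];a=cv2.resize(x,None,fx=3.7,fy=3.7,interpolation=cv2.INTER_CUBIC)
s=cv2.imread("pics/side0.png")[110:290,265:375];b=cv2.resize(s,(366//1,600));
cv2.imwrite("pics/c1.png",a);cv2.imwrite("pics/c2.png",b)
```

```text
((318.092529296875, 209.6561279296875), (136.9902801513672, 41.253196716308594), 5.599339485168457)
[[ 0.4794  0.3362  0.012 ]
 [ 0.6218  0.3226  0.012 ]
 [ 0.5714 -0.1504  0.012 ]
 [ 0.429  -0.1333  0.012 ]] [np.float64(0.4722), np.float64(0.143), np.float64(0.4757), np.float64(0.1434)]
red 406 440 210 220 422.27430555555554 215.57638888888889
0.0 1.4740775
redpts mean [ 0.48906398 -0.22179313  0.20113898] [[ 0.47450766 -0.26801747  0.16926826]
 [ 0.50528111 -0.17929984  0.22170529]]
((422.8398132324219, 215.54417419433594), (34.00556564331055, 9.723383903503418), 3.012787342071533)
```

View pics/c1.png

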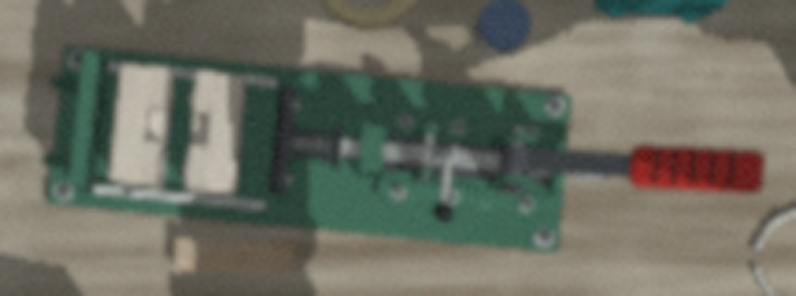

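View pics/c2.png

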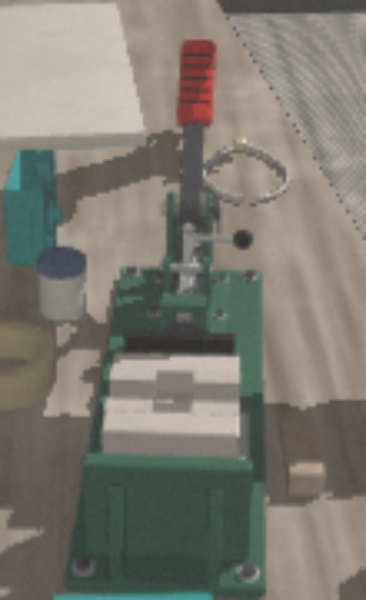

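The crops show the knob on its rod at top (355,227) and side (338,182), and the red grip at top (423,215.5). The wedge is at about (285–316, 238), the blue jar lid at (371,177) and the tape at (335,162). The white halves are in the bed and the turquoise blocks are outside it. The only dark knob-like item on the +y side is this one; the bolt heads are grey.

Run:
```python
from h import *
im=cv2.imread("pics/top0.png");s=cv2.imread("pics/side0.png");dt=np.load("top0.npy")
def dark(i,x0,x1,y0,y1,th):
    g=cv2.cvtColor(i,cv2.COLOR_BGR2GRAY)[y0:y1,x0:x1].astype(float);w=np.clip(th-g,0,None);yy,xx=np.mgrid[y0:y1,x0:x1]
    return (w*xx).sum()/w.sum(),(w*yy).sum()/w.sum(),g.min()
a=dark(im,350,361,222,233,45);b=dark(s,332,345,175,189,45);print(a,b)
o1,d1=ray("top",*a[:2]);o2,d2=ray("side",*b[:2])
t=np.linalg.lstsq(np.stack([d1,-d2],1),o2-o1,rcond=None)[0];p1=o1+t[0]*d1;p2=o2+t[1]*d2
K=(p1+p2)/2;print("knob",K.round(4),"miss",np.linalg.norm(p1-p2).round(4))
W=np.array([[.4794,.3362],[.6218,.3226],[.5714,-.1504],[.429,-.1333]])
ex=(W[0]+W[1]-W[2]-W[3]);ex/=np.linalg.norm(ex);ey=np.array([-ex[1],ex[0]])
c=W.mean(0);O=c-ex*.05
print("yaw",np.arctan2(ex[1],ex[0]),"O",O,"ex",ex)
f=lambda p:((np.array(p[:2])-O)@ex,(np.array(p[:2])-O)@ey)
print("knob press",f(K),"exp x -75..,y .052")
# axis from red grip centre at given pad height
r=onz("top",422.84,215.54,.196);print("red",r,f(r))
# mould tops and fence via near-white mask
hsv=cv2.cvtColor(im,cv2.COLOR_BGR2HSV)
for n,(u,v) in dict(fence=(257.5,203)).items():
    q=onz("top",u,v,.1);print(n,q,f(q))
for n,(u,v,z) in dict(jar=(371,177,.062),tape=(335,162,.034),wedge=(300,238,.01)).items():
    q=onz("top",u,v,z);print(n,q.round(3),f(q))
# two rays red in side view
hs=cv2.cvtColor(s,cv2.COLOR_BGR2HSV);m=cv2.inRange(hs,(0,150,80),(8,255,255));m[:100]=0;m[160:]=0
print(cv2.minAreaRect(cv2.findNonZero(m)), [proj("side",[*(O+ex*x+ey*y),z]) for x,y,z in((-.267,0,.196),(-.05,.052,.115))])
print([proj("top",[*(O+ex*x+ey*y),z]) for x,y,z in((-.19,.075,.012),(-.19,-.075,.012),(.29,.075,.012),(.29,-.075,.012))])
```

```text
(np.float64(353.46153846153845), np.float64(226.34615384615384), np.float64(36.0)) (np.float64(nan), np.float64(nan), np.float64(50.0))
 ** On entry to DLASCL parameter number  4 had an illegal value
 ** On entry to DLASCL parameter number  4 had an illegal value
 ** On entry to DLASCL parameter number  4 had an illegal value
 ** On entry to DLASCL parameter number  4 had an illegal value
 ** On entry to DLASCL parameter number  5 had an illegal value
 ** On entry to DLASCL parameter number  4 had an illegal value<stdin>:5: RuntimeWarning: invalid value encountered in scalar divide
Traceback (most recent call last):
numpy.linalg.LinAlgError: SVD did not converge in Linear Least Squares
```

Dark-weighting thresholds were off, so I'll use adaptive thresholds.

Run:
```python
from h import *
im=cv2.imread("pics/top0.png");s=cv2.imread("pics/side0.png")
def dark(i,x0,x1,y0,y1,pc=25):
    g=cv2.cvtColor(i,cv2.COLOR_BGR2GRAY)[y0:y1,x0:x1].astype(float);th=np.percentile(g,pc);w=np.clip(th-g,0,None);yy,xx=np.mgrid[y0:y1,x0:x1]
    return (w*xx).sum()/w.sum(),(w*yy).sum()/w.sum(),g.min()
a=dark(im,351,360,223,232);b=dark(s,332,345,176,188);print(a,b)
o1,d1=ray("top",*a[:2]);o2,d2=ray("side",*b[:2])
t=np.linalg.lstsq(np.stack([d1,-d2],1),o2-o1,rcond=None)[0];p1=o1+t[0]*d1;p2=o2+t[1]*d2
K=(p1+p2)/2;print("knob",K.round(4),"miss",np.linalg.norm(p1-p2).round(4))
W=np.array([[.4794,.3362],[.6218,.3226],[.5714,-.1504],[.429,-.1333]])
ex=(W[0]+W[1]-W[2]-W[3]);ex/=np.linalg.norm(ex);ey=np.array([-ex[1],ex[0]])
c=W.mean(0);O=c-ex*.05
print("yaw",np.arctan2(ex[1],ex[0]),"O",O,"ex",ex)
f=lambda p:(((np.array(p[:2])-O)@ex).round(4),((np.array(p[:2])-O)@ey).round(4))
print("knob press",f(K))
r=onz("top",422.84,215.54,.196);print("red",r,f(r))
q=onz("top",257.5,203,.1);print("fence",f(q))
for n,(u,v,z) in dict(jar=(371,177,.062),tape=(335,162,.034),wedge=(300,238,.01)).items():
    q=onz("top",u,v,z);print(n,q.round(3),f(q))
hs=cv2.cvtColor(s,cv2.COLOR_BGR2HSV);m=cv2.inRange(hs,(0,150,80),(8,255,255));m[:100]=0;m[160:]=0
print(cv2.minAreaRect(cv2.findNonZero(m)), proj("side",[*(O-ex*.267),.196]))
```

```text
(np.float64(354.06727828746176), np.float64(226.86544342507645), np.float64(36.0)) (np.float64(337.365793376174), np.float64(181.45378151260505), np.float64(50.0))
knob [ 0.4589 -0.0203  0.1121] miss 0.0023
yaw 1.464251719765111 O [0.52008284 0.04405853] ex [0.10634314 0.99432949]
knob press (np.float64(-0.0705), np.float64(0.054))
red [ 0.48947496 -0.22513232  0.196     ] (np.float64(-0.2709), np.float64(0.0018))
fence (np.float64(0.2505), np.float64(0.0051))
jar [ 0.63  -0.085  0.062] (np.float64(-0.1166), np.float64(-0.1234))
tape [0.688 0.035 0.034] (np.float64(0.0084), np.float64(-0.1677))
wedge [0.428 0.157 0.01 ] (np.float64(0.1029), np.float64(0.1038))
((325.7353210449219, 137.058837890625), (6.790997505187988, 17.220029830932617), 14.03624439239502) (np.float64(322.5086383611253), np.float64(133.00480042190497))
```

```bash
python3 -m creep '[[-1,0,0,60,0,0,-0.12],[-1,20,54,10,0,0,-0.12],[-1,20,54,0,0,0,-0.12],[-1,20,54,0,0,0,-0.12],[-1,20,54,0,0,0,0]]' 40
python3 -m creep '[[-1,20,54,0,0,0,0],[-1,20,54,0,0,0,0],[-1,20,54,0,0,0,0],[-1,20,54,0,0,0,0],[-1,0,0,0,0,0,0]]'
```

```text
t: 0.72
eef_pos: [0.3262, -0.4106, 0.301]
tool_rot: [-0.0, 0.999, -0.054, -0.0]
contact_force: [1.1, 0.5, 0.5]
gripper_width: -0.006
grasp_force: 0.0
t: 1.35
eef_pos: [0.4072, -0.1922, 0.3013]
tool_rot: [-0.0, 0.999, -0.049, 0.0]
contact_force: [0.3, -0.1, -0.0]
gripper_width: -0.002
grasp_force: 0.0
```

```bash
python3 -m creep '[[-1,20,55,0,0,0,0],[-1,20,55,0,0,0,0],[-1,7,25,0,0,0,0],[-1,0,0,-60,0,0,0],[-1,0,0,-60,0,0,0]]'
python3 -m creep '[[-1,0,0,-40,0,0,0],[-1,0,0,-35,0,0,0],[-1,0,0,0,0,0,0]]'
python3 - <<'E'
from h import *
for c in("top","side"):
    im,d=read_camera(c);x=im[150:260,290:450] if c=="top" else im[110:260,280:380]
    cv2.imwrite(f"pics/{c}1.png",cv2.resize(x[...,::-1],None,fx=4,fy=4,interpolation=2))
a,b=[cv2.imread(f"pics/{c}1.png") for c in("top","side")]
b=cv2.resize(b,(293,440));a=cv2.resize(a,(500,344));o=np.zeros((440,793,3),np.uint8);o[:344,:500]=a;o[:,500:]=b;cv2.imwrite("pics/m1.png",o)
E
```

```text
t: 1.98
eef_pos: [0.4533, -0.0624, 0.1803]
tool_rot: [0.0, 0.999, -0.054, 0.001]
contact_force: [0.8, -0.2, -0.2]
gripper_width: 0.002
grasp_force: 0.0
t: 2.35
eef_pos: [0.4505, -0.0624, 0.1042]
tool_rot: [0.0, 0.999, -0.054, -0.003]
contact_force: [-0.1, -0.8, 1.6]
gripper_width: 0.002
grasp_force: 0.0
```

View pics/m1.png

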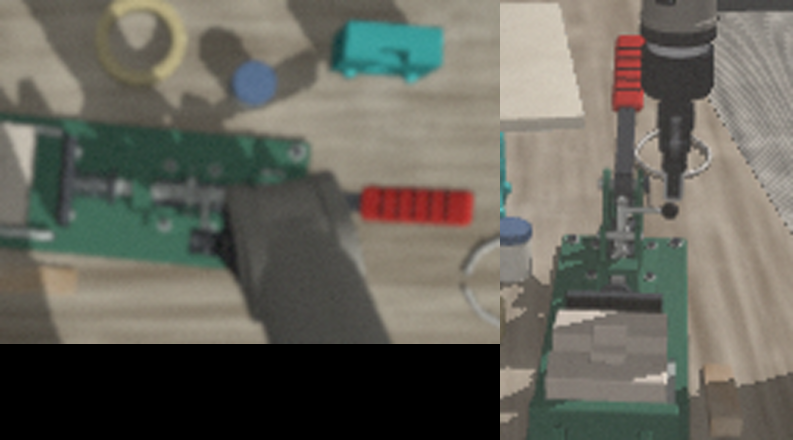

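The fingers stand just behind the knob (composite 670,210), on the handle side and aligned in y. I'll push them along the press's +x.

```bash
python3 -m creep '[[-1,1,12,0,0,0,0],[-1,1,10,0,0,0,0],[-1,1,8,0,0,0,0],[-1,1,8,0,0,0,0],[-1,1,8,0,0,0,0]]'
python3 -m creep '[[-1,1,8,0,0,0,0],[-1,0,5,0,0,0,0],[-1,0,0,0,0,0,0],[-1,0,0,0,0,0,0]]'
python3 -m creep '[[-1,-1,-15,0,0,0,0],[-1,-1,-30,20,0,0,0],[-1,0,0,60,0,0,0],[-1,0,0,60,0,0,0],[-1,-3,-40,30,0,0,0]]'
python3 - <<'E'
from h import *
for c in("top","side"):
    im,d=read_camera(c);x=im[150:260,290:450] if c=="top" else im[110:260,280:380]
    cv2.imwrite(f"pics/{c}1.png",cv2.resize(x[...,::-1],None,fx=4,fy=4,interpolation=2))
a,b=[cv2.imread(f"pics/{c}1.png") for c in("top","side")]
b=cv2.resize(b,(293,440));a=cv2.resize(a,(500,344));o=np.zeros((440,793,3),np.uint8);o[:344,:500]=a;o[:,500:]=b;cv2.imwrite("pics/m2.png",o)
E
```

```text
t: 3.08
eef_pos: [0.4581, -0.021, 0.1116]
tool_rot: [0.004, 0.998, -0.056, 0.0]
contact_force: [2.5, -2.7, 7.2]
gripper_width: -0.005
grasp_force: 0.0
t: 3.58
eef_pos: [0.4586, -0.0026, 0.106]
tool_rot: [0.0, 0.999, -0.053, -0.0]
contact_force: [0.4, 0.8, -0.2]
gripper_width: -0.004
grasp_force: 0.0
t: 4.2
eef_pos: [0.4552, -0.0869, 0.2798]
tool_rot: [-0.0, 0.999, -0.051, 0.003]
contact_force: [1.2, -1.0, -0.8]
gripper_width: 0.001
grasp_force: 0.0
```

View pics/m2.png

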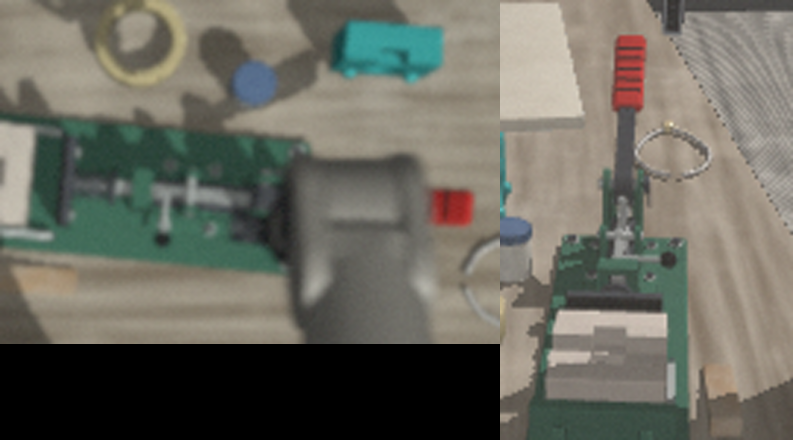

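The knob has swung over towards the jaw and down (composite top 162,238; side 668,258), so the pawl is on the rack. Next is the grip pad.

```bash
python3 -m creep '[[-1,12,-40,0,0,0,0],[-1,12,-42,0,0,0,0],[-1,12,-42,-10,0,0,0],[-1,0,0,-30,0,0,0],[-1,0,0,-15,0,0,0]]'
python3 -m creep '[[-1,0,0,-8,0,0,0],[-1,0,0,0,0,0,0]]'
python3 - <<'E'
from h import *
a=(341.8,226.2);b=(337.3,198)
o1,d1=ray("top",*a);o2,d2=ray("side",*b)
t=np.linalg.lstsq(np.stack([d1,-d2],1),o2-o1,rcond=None)[0];K=(o1+t[0]*d1+o2+t[1]*d2)/2
ex=np.array([.10634,.99433]);D=K[:2]-[.5201,.0441];print(K,D@ex)
E
```

```text
t: 4.92
eef_pos: [0.4882, -0.2121, 0.2188]
tool_rot: [-0.001, 0.999, -0.054, -0.002]
contact_force: [-0.0, 1.4, -0.5]
gripper_width: 0.001
grasp_force: 0.0
t: 5.18
eef_pos: [0.4897, -0.2111, 0.2132]
tool_rot: [-0.0, 0.999, -0.053, -0.0]
contact_force: [-0.2, -1.1, 0.3]
gripper_width: 0.002
grasp_force: 0.0
[0.46245909 0.01716672 0.07422695] -0.032910098946150455
```

The pawl is seated: the knob is at press x -33, z 74. First stroke, with readings on the way.

```bash
python3 -m creep '[[-1,0,0,-12,0,0,0],[-1,0,0,-12,0,0,0],[-1,0,-3,-12,0,0,0],[-1,0,-3,-12,0,0,0]]'
python3 -m creep '[[-1,0,-3,-12,0,0,0],[-1,0,-3,-12,0,0,0],[-1,-1,-4,-12,0,0,0]]'
python3 -m creep '[[-1,0,-4,-12,0,0,0],[-1,-1,-4,-12,0,0,0],[-1,0,0,0,0,0,0]]'
```

```text
t: 5.68
eef_pos: [0.4905, -0.2186, 0.1654]
tool_rot: [0.001, 0.999, -0.054, 0.001]
contact_force: [-0.5, -2.6, 7.3]
gripper_width: 0.003
grasp_force: 2.8
t: 6.05
eef_pos: [0.4897, -0.2273, 0.1292]
tool_rot: [-0.0, 0.999, -0.054, 0.001]
contact_force: [1.5, 4.9, 5.7]
gripper_width: -0.001
grasp_force: 3.0
t: 6.42
eef_pos: [0.4885, -0.235, 0.1049]
tool_rot: [-0.0, 0.999, -0.053, 0.0]
contact_force: [0.8, 1.9, 4.5]
gripper_width: -0.001
grasp_force: 2.7
```

```bash
python3 -m creep '[[-1,0,0,-5,0,0,0],[-1,0,0,0,0,0,0]]'
python3 -m creep '[[-1,0,3,25,0,0,0],[-1,0,7,25,0,0,0],[-1,1,7,30,0,0,0],[-1,1,7,33,0,0,0],[-1,0,0,0,0,0,0]]'
python3 - <<'E'
from h import *
for c in("top","side"):
    im,d=read_camera(c);x=im[150:260,230:450] if c=="top" else im[110:300,270:380]
    cv2.imwrite(f"pics/{c}1.png",cv2.resize(x[...,::-1],None,fx=4,fy=4,interpolation=2))
a,b=[cv2.imread(f"pics/{c}1.png") for c in("top","side")]
b=cv2.resize(b,(300,518));a=cv2.resize(a,(500,250));o=np.zeros((518,800,3),np.uint8);o[:250,:500]=a;o[:,500:]=b;cv2.imwrite("pics/m3.png",o)
E
```

```text
t: 6.68
eef_pos: [0.4886, -0.2349, 0.1006]
tool_rot: [-0.0, 0.999, -0.053, 0.0]
contact_force: [0.2, 2.5, 6.8]
gripper_width: 0.0
grasp_force: 3.0
t: 7.3
eef_pos: [0.4913, -0.2117, 0.2156]
tool_rot: [0.001, 0.999, -0.053, 0.002]
contact_force: [0.4, 0.2, 0.8]
gripper_width: 0.003
grasp_force: 0.0
```

View pics/m3.png

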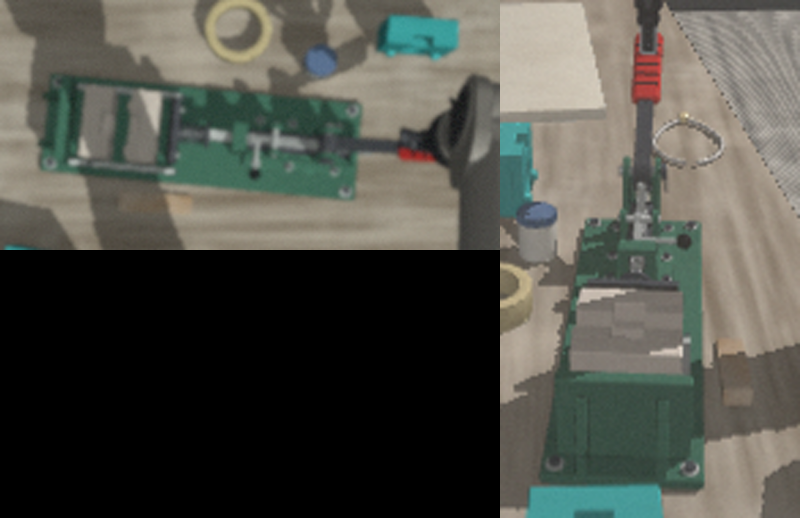

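The first stroke worked. The jaw (composite 175,130) is now close to the near half, there is still a gap between the halves and at the fence, and the handle is back up. Second stroke.

```bash
python3 -m creep '[[-1,0,0,-14,0,0,0],[-1,0,0,-14,0,0,0],[-1,0,-3,-12,0,0,0],[-1,0,-3,-12,0,0,0],[-1,0,-3,-12,0,0,0]]'
python3 -m creep '[[-1,0,-3,-12,0,0,0],[-1,-1,-4,-12,0,0,0],[-1,0,-4,-12,0,0,0],[-1,-1,-4,-12,0,0,0],[-1,0,0,-4,0,0,0]]'
python3 -m creep '[[-1,0,0,0,0,0,0]]'
python3 -m creep '[[-1,0,3,25,0,0,0],[-1,0,7,25,0,0,0],[-1,1,7,30,0,0,0],[-1,1,7,36,0,0,0],[-1,0,0,0,0,0,0]]'
```

```text
t: 8.02
eef_pos: [0.4894, -0.2217, 0.1482]
tool_rot: [0.0, 0.999, -0.054, -0.0]
contact_force: [-1.8, -2.3, 6.3]
gripper_width: 0.002
grasp_force: 3.1
t: 8.65
eef_pos: [0.4883, -0.2347, 0.0972]
tool_rot: [-0.001, 0.999, -0.053, -0.0]
contact_force: [-7.8, 6.4, 35.2]
gripper_width: -0.0
grasp_force: 17.3
t: 8.78
eef_pos: [0.4882, -0.2347, 0.0978]
tool_rot: [-0.001, 0.999, -0.053, -0.0]
contact_force: [-4.3, 3.9, 19.0]
gripper_width: -0.001
grasp_force: 9.4
t: 9.4
eef_pos: [0.4912, -0.2114, 0.2145]
tool_rot: [0.0, 0.999, -0.053, 0.002]
contact_force: [-0.0, 0.3, -0.3]
gripper_width: 0.004
grasp_force: 0.0
```

The 35 N at z 0.097 was the bottom stop, so I'll go less deep on the third stroke and read the force often.

```bash
python3 -m creep '[[-1,0,0,-14,0,0,0],[-1,0,0,-14,0,0,0],[-1,0,-3,-12,0,0,0],[-1,0,0,0,0,0,0]]'
python3 -m creep '[[-1,0,-3,-12,0,0,0],[-1,0,-3,-6,0,0,0],[-1,0,0,0,0,0,0]]'
python3 - <<'E'
from h import *
for c in("top","side"):
    im,d=read_camera(c);x=im[150:260,230:450] if c=="top" else im[110:300,270:380]
    cv2.imwrite(f"pics/{c}1.png",cv2.resize(x[...,::-1],None,fx=4,fy=4,interpolation=2))
a,b=[cv2.imread(f"pics/{c}1.png") for c in("top","side")]
b=cv2.resize(b,(300,518));a=cv2.resize(a,(500,250));o=np.zeros((518,800,3),np.uint8);o[:250,:500]=a;o[:,500:]=b;cv2.imwrite("pics/m4.png",o)
E
```

```text
t: 9.9
eef_pos: [0.489, -0.2148, 0.1713]
tool_rot: [-0.0, 0.999, -0.054, -0.001]
contact_force: [-1.1, 0.2, 3.5]
gripper_width: -0.004
grasp_force: 1.7
t: 10.28
eef_pos: [0.4895, -0.2202, 0.1546]
tool_rot: [-0.0, 0.999, -0.054, -0.001]
contact_force: [-0.9, 1.3, 4.4]
gripper_width: -0.001
grasp_force: 2.4
```

View pics/m4.png

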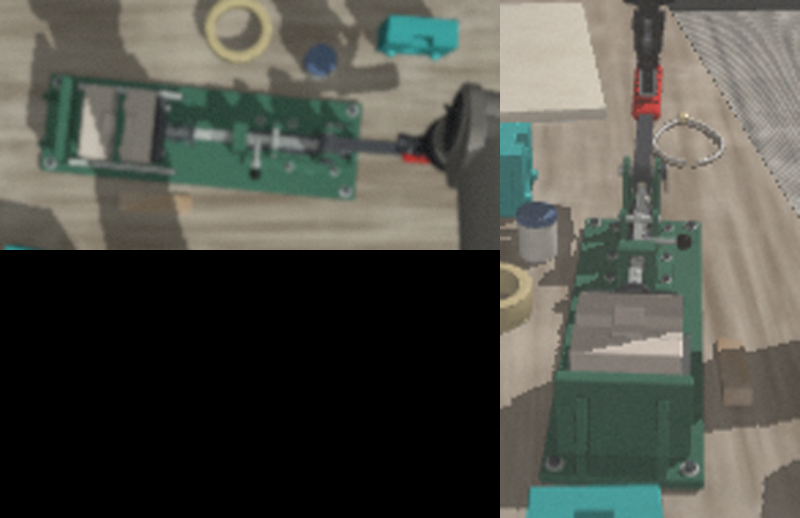

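The jaw is now against the near half (composite 158,130). The slit between the halves has narrowed (118) and a gap to the fence remains, so I'll finish the third stroke with readings.

```bash
python3 -m creep '[[-1,-1,-4,-12,0,0,0],[-1,0,-4,-12,0,0,0],[-1,0,0,0,0,0,0]]'
python3 -m creep '[[-1,-1,-4,-10,0,0,0],[-1,-1,-4,-10,0,0,0],[-1,0,0,-6,0,0,0],[-1,0,0,0,0,0,0]]'
```

```text
t: 10.75
eef_pos: [0.489, -0.2274, 0.1309]
tool_rot: [-0.001, 0.999, -0.053, -0.0]
contact_force: [0.4, 3.5, 4.8]
gripper_width: 0.003
grasp_force: 2.4
t: 11.25
eef_pos: [0.4879, -0.2363, 0.106]
tool_rot: [-0.0, 0.999, -0.053, 0.001]
contact_force: [1.5, 3.4, 7.1]
gripper_width: -0.001
grasp_force: 3.1
```

```bash
python3 -m creep '[[-1,0,0,-4,0,0,0],[-1,0,0,0,0,0,0]]'
python3 -m creep '[[-1,0,3,25,0,0,0],[-1,0,7,25,0,0,0],[-1,1,7,30,0,0,0],[-1,1,7,33,0,0,0],[-1,0,0,0,0,0,0]]'
python3 -m creep '[[-1,0,0,-14,0,0,0],[-1,0,0,-14,0,0,0],[-1,0,-3,-10,0,0,0],[-1,0,0,0,0,0,0]]'
```

```text
t: 11.5
eef_pos: [0.4879, -0.2361, 0.1022]
tool_rot: [-0.0, 0.999, -0.053, 0.001]
contact_force: [0.3, 3.6, 6.9]
gripper_width: 0.003
grasp_force: 3.3
t: 12.12
eef_pos: [0.4902, -0.213, 0.2169]
tool_rot: [0.001, 0.999, -0.053, 0.002]
contact_force: [0.5, 0.1, -0.5]
gripper_width: -0.001
grasp_force: 0.0
t: 12.62
eef_pos: [0.488, -0.2159, 0.1745]
tool_rot: [-0.0, 0.999, -0.054, -0.001]
contact_force: [-1.0, -0.4, 5.0]
gripper_width: 0.001
grasp_force: 1.8
```

```bash
python3 -m creep '[[-1,0,-3,-8,0,0,0],[-1,0,0,0,0,0,0]]'
```

```text
t: 12.88
eef_pos: [0.4881, -0.2188, 0.1675]
tool_rot: [-0.0, 0.999, -0.054, -0.001]
contact_force: [-1.7, 0.2, 4.7]
gripper_width: -0.001
grasp_force: 2.2
```

Still free. I'll continue the fourth stroke in small steps.

```bash
python3 -m creep '[[-1,0,-3,-8,0,0,0],[-1,0,-3,-6,0,0,0],[-1,0,0,0,0,0,0]]'
```

```text
t: 13.25
eef_pos: [0.488, -0.2237, 0.1536]
tool_rot: [-0.001, 0.999, -0.053, -0.001]
contact_force: [-2.8, 2.7, 4.6]
gripper_width: 0.001
grasp_force: 2.4
```

```bash
python3 -m creep '[[-1,0,-2,-6,0,0,0],[-1,0,0,0,0,0,0]]'
```

```text
t: 13.5
eef_pos: [0.4883, -0.2255, 0.1479]
tool_rot: [-0.001, 0.999, -0.053, -0.001]
contact_force: [-1.7, 3.1, 3.4]
gripper_width: 0.001
grasp_force: 2.5
```

```bash
python3 -m creep '[[-1,0,-2,-6,0,0,0],[-1,0,0,0,0,0,0]]'
```

```text
t: 13.75
eef_pos: [0.4891, -0.2277, 0.1423]
tool_rot: [-0.0, 0.999, -0.053, -0.0]
contact_force: [-0.7, 4.2, 4.6]
gripper_width: 0.003
grasp_force: 2.6
```

```bash
python3 -m creep '[[-1,0,-2,-6,0,0,0],[-1,0,0,0,0,0,0]]'
```

```text
t: 14.0
eef_pos: [0.4895, -0.23, 0.1366]
tool_rot: [-0.0, 0.999, -0.053, 0.0]
contact_force: [0.2, 5.4, 5.0]
gripper_width: -0.002
grasp_force: 2.9
```

```bash
python3 -m creep '[[-1,0,-2,-6,0,0,0],[-1,0,0,0,0,0,0]]'
```

```text
t: 14.25
eef_pos: [0.4897, -0.232, 0.1308]
tool_rot: [-0.0, 0.999, -0.053, 0.001]
contact_force: [-0.1, 5.0, 6.4]
gripper_width: -0.0
grasp_force: 3.1
```

```bash
python3 -m creep '[[-1,0,-2,-6,0,0,0],[-1,0,0,0,0,0,0]]'
```

```text
t: 14.5
eef_pos: [0.4898, -0.2342, 0.1249]
tool_rot: [-0.0, 0.999, -0.053, 0.001]
contact_force: [0.1, 5.0, 6.1]
gripper_width: -0.003
grasp_force: 3.1
```

```bash
python3 -m creep '[[-1,0,-2,-5,0,0,0],[-1,0,0,0,0,0,0]]'
```

```text
t: 14.75
eef_pos: [0.4899, -0.2364, 0.12]
tool_rot: [0.0, 0.999, -0.053, 0.001]
contact_force: [1.0, 4.8, 6.1]
gripper_width: -0.002
grasp_force: 3.3
```

```bash
python3 -m creep '[[-1,0,-1,-6,0,0,0],[-1,0,0,0,0,0,0]]'
```

```text
t: 15.0
eef_pos: [0.49, -0.2375, 0.114]
tool_rot: [0.0, 0.999, -0.053, 0.001]
contact_force: [0.6, 4.1, 6.5]
gripper_width: 0.001
grasp_force: 3.3
```

```bash
python3 -m creep '[[-1,0,0,-6,0,0,0],[-1,0,0,0,0,0,0]]'
```

```text
t: 15.25
eef_pos: [0.49, -0.2375, 0.1081]
tool_rot: [0.0, 0.999, -0.053, 0.001]
contact_force: [-0.7, 3.6, 7.5]
gripper_width: 0.002
grasp_force: 3.5
```

```bash
python3 -m creep '[[-1,0,0,-6,0,0,0],[-1,0,0,0,0,0,0]]'
```

```text
t: 15.5
eef_pos: [0.4901, -0.2374, 0.1021]
tool_rot: [0.0, 0.999, -0.053, 0.001]
contact_force: [0.8, 4.0, 6.7]
gripper_width: 0.001
grasp_force: 3.5
```

The fourth stroke ran free to the bottom. I'll let it up, measure where the halves are, and start the fifth.

```bash
python3 -m creep '[[-1,0,3,25,0,0,0],[-1,0,8,25,0,0,0],[-1,1,8,30,0,0,0],[-1,0,7,33,0,0,0],[-1,0,0,0,0,0,0]]'
python3 - <<'E'
from h import *
im,d=read_camera("top");a=cv2.resize(im[175:240,240:345,::-1],None,fx=5,fy=5,interpolation=2)
s,_=read_camera("side");b=cv2.resize(s[190:300,280:350,::-1],None,fx=3.5,fy=3.5,interpolation=2)
o=np.zeros((385,780,3),np.uint8);o[:a.shape[0],:a.shape[1]]=a;o[:,530:530+b.shape[1]]=b;cv2.imwrite("pics/m5.png",o)
E
python3 -m creep '[[-1,0,0,-14,0,0,0],[-1,0,0,-8,0,0,0],[-1,0,0,0,0,0,0]]'
```

```text
t: 16.12
eef_pos: [0.4915, -0.2125, 0.217]
tool_rot: [0.001, 0.999, -0.054, 0.003]
contact_force: [0.5, -0.9, -0.8]
gripper_width: -0.001
grasp_force: 0.0
t: 16.6
eef_pos: [0.489, -0.2112, 0.1909]
tool_rot: [-0.001, 0.999, -0.054, -0.001]
contact_force: [-1.8, 1.3, 1.8]
gripper_width: 0.001
grasp_force: 1.2
```

View pics/m5.png

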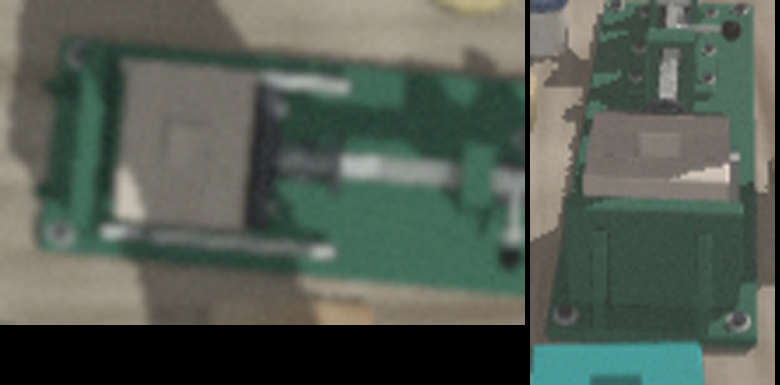

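The halves are shut on one another (seam gone, 185,140) with about 10 mm left to the fence (100 to 118 in the crop). On the fifth stroke I'll watch for stiffness.

```bash
python3 -m creep '[[-1,0,-2,-8,0,0,0],[-1,0,-3,-8,0,0,0],[-1,0,-2,-8,0,0,0],[-1,0,0,0,0,0,0]]'
```

```text
t: 17.1
eef_pos: [0.4903, -0.2198, 0.1686]
tool_rot: [0.001, 0.999, -0.054, 0.001]
contact_force: [-1.5, -0.6, 6.7]
gripper_width: 0.003
grasp_force: 2.6
```

```bash
python3 -m creep '[[-1,0,-3,-8,0,0,0],[-1,0,-2,-6,0,0,0],[-1,0,0,0,0,0,0]]'
```

```text
t: 17.48
eef_pos: [0.49, -0.2246, 0.1545]
tool_rot: [0.0, 0.999, -0.054, 0.0]
contact_force: [-2.2, -1.1, 6.7]
gripper_width: -0.002
grasp_force: 2.9
```

```bash
python3 -m creep '[[-1,0,-2,-6,0,0,0],[-1,0,0,0,0,0,0]]'
```

```text
t: 17.73
eef_pos: [0.49, -0.2262, 0.1485]
tool_rot: [0.0, 0.999, -0.054, 0.0]
contact_force: [-1.9, 0.3, 6.2]
gripper_width: -0.0
grasp_force: 3.0
```

```bash
python3 -m creep '[[-1,0,-2,-5,0,0,0],[-1,0,0,0,0,0,0]]'
```

```text
t: 17.98
eef_pos: [0.4898, -0.2275, 0.1434]
tool_rot: [-0.0, 0.999, -0.054, -0.0]
contact_force: [-1.9, 1.5, 6.0]
gripper_width: 0.001
grasp_force: 3.1
```

```bash
python3 -m creep '[[-1,0,-2,-6,0,0,0],[-1,0,0,0,0,0,0]]'
```

```text
t: 18.23
eef_pos: [0.4898, -0.2288, 0.1372]
tool_rot: [-0.001, 0.999, -0.053, -0.0]
contact_force: [-1.1, 3.2, 7.3]
gripper_width: 0.0
grasp_force: 3.0
```

```bash
python3 -m creep '[[-1,0,-2,-6,0,0,0],[-1,0,0,0,0,0,0]]'
```

```text
t: 18.48
eef_pos: [0.4902, -0.2304, 0.1313]
tool_rot: [-0.001, 0.999, -0.053, -0.0]
contact_force: [-1.0, 4.0, 6.1]
gripper_width: 0.002
grasp_force: 3.1
```

```bash
python3 -m creep '[[-1,0,-2,-5,0,0,0],[-1,0,0,0,0,0,0]]'
```

```text
t: 18.73
eef_pos: [0.4906, -0.2323, 0.1265]
tool_rot: [-0.001, 0.999, -0.053, 0.0]
contact_force: [-0.1, 4.8, 6.3]
gripper_width: -0.001
grasp_force: 3.1
```

```bash
python3 -m creep '[[-1,0,-1,-4,0,0,0],[-1,0,0,0,0,0,0]]'
```

```text
t: 18.98
eef_pos: [0.4908, -0.2332, 0.1226]
tool_rot: [-0.001, 0.999, -0.053, 0.0]
contact_force: [-0.0, 3.6, 6.5]
gripper_width: -0.002
grasp_force: 3.2
```

```bash
python3 -m creep '[[-1,0,-1,-5,0,0,0],[-1,0,0,0,0,0,0]]'
```

```text
t: 19.23
eef_pos: [0.4909, -0.2343, 0.1177]
tool_rot: [-0.001, 0.999, -0.053, 0.001]
contact_force: [-1.1, 3.9, 6.7]
gripper_width: 0.005
grasp_force: 3.4
```

```bash
python3 -m creep '[[-1,0,-1,-5,0,0,0],[-1,0,0,0,0,0,0]]'
```

```text
t: 19.48
eef_pos: [0.4911, -0.2355, 0.1128]
tool_rot: [-0.0, 0.999, -0.053, 0.001]
contact_force: [0.1, 3.1, 8.1]
gripper_width: 0.002
grasp_force: 3.5
```

```bash
python3 -m creep '[[-1,0,-1,-5,0,0,0],[-1,0,0,0,0,0,0]]'
```

```text
t: 19.73
eef_pos: [0.4913, -0.2368, 0.108]
tool_rot: [-0.0, 0.999, -0.053, 0.001]
contact_force: [-0.7, 4.0, 7.1]
gripper_width: 0.0
grasp_force: 3.8
```

```bash
python3 -m creep '[[-1,0,0,-4,0,0,0],[-1,0,0,0,0,0,0]]'
```

```text
t: 19.98
eef_pos: [0.4913, -0.2366, 0.1041]
tool_rot: [-0.0, 0.999, -0.053, 0.001]
contact_force: [-0.4, 3.7, 10.1]
gripper_width: 0.003
grasp_force: 4.2
```

```bash
python3 -m creep '[[-1,0,0,-3,0,0,0],[-1,0,0,0,0,0,0]]'
python3 -m creep '[[-1,0,3,25,0,0,0],[-1,0,8,25,0,0,0],[-1,-1,8,30,0,0,0],[-1,0,6,33,0,0,0],[-1,0,0,0,0,0,0]]'
python3 -m creep '[[-1,0,0,-14,0,0,0],[-1,0,0,-8,0,0,0],[-1,0,-1,-4,0,0,0],[-1,0,0,0,0,0,0]]'
```

```text
t: 20.23
eef_pos: [0.4914, -0.2365, 0.1012]
tool_rot: [-0.0, 0.999, -0.053, 0.001]
contact_force: [-0.5, 4.0, 10.3]
gripper_width: -0.002
grasp_force: 4.5
t: 20.85
eef_pos: [0.4906, -0.2128, 0.2158]
tool_rot: [0.001, 0.999, -0.053, 0.003]
contact_force: [0.5, -0.3, 0.4]
gripper_width: -0.005
grasp_force: 0.0
t: 21.35
eef_pos: [0.4881, -0.2134, 0.1863]
tool_rot: [-0.0, 0.999, -0.054, -0.001]
contact_force: [-1.7, 1.3, 1.9]
gripper_width: -0.001
grasp_force: 0.9
```

```bash
python3 -m creep '[[-1,0,-1,-4,0,0,0],[-1,0,0,0,0,0,0]]'
```

```text
t: 21.6
eef_pos: [0.4889, -0.2147, 0.1832]
tool_rot: [-0.0, 0.999, -0.054, 0.0]
contact_force: [0.6, 0.6, 2.7]
gripper_width: -0.001
grasp_force: 1.2
```

```bash
python3 -m creep '[[-1,0,-1,-4,0,0,0],[-1,0,0,0,0,0,0]]'
```

```text
t: 21.85
eef_pos: [0.4892, -0.216, 0.1794]
tool_rot: [0.0, 0.999, -0.054, 0.0]
contact_force: [-0.2, -0.7, 4.0]
gripper_width: -0.003
grasp_force: 1.4
```

```bash
python3 -m creep '[[-1,0,-2,-5,0,0,0],[-1,0,0,0,0,0,0]]'
```

```text
t: 22.1
eef_pos: [0.4892, -0.2181, 0.1746]
tool_rot: [0.0, 0.999, -0.054, 0.0]
contact_force: [-1.2, 0.6, 6.0]
gripper_width: 0.005
grasp_force: 2.7
```

```bash
python3 -m creep '[[-1,0,-2,-5,0,0,0],[-1,0,0,0,0,0,0]]'
```

```text
t: 22.35
eef_pos: [0.4891, -0.2202, 0.1698]
tool_rot: [0.0, 0.999, -0.054, 0.0]
contact_force: [-2.3, -1.0, 6.8]
gripper_width: -0.001
grasp_force: 3.7
```

```bash
python3 -m creep '[[-1,0,-2,-5,0,0,0],[-1,0,0,0,0,0,0]]'
```

```text
t: 22.6
eef_pos: [0.4889, -0.2221, 0.1649]
tool_rot: [0.0, 0.999, -0.054, 0.0]
contact_force: [-3.1, 0.3, 9.4]
gripper_width: -0.003
grasp_force: 4.5
```

```bash
python3 -m creep '[[-1,0,-2,-5,0,0,0],[-1,0,0,0,0,0,0]]'
```

```text
t: 22.85
eef_pos: [0.4888, -0.2239, 0.16]
tool_rot: [0.0, 0.999, -0.054, -0.0]
contact_force: [-3.7, -0.1, 11.7]
gripper_width: 0.003
grasp_force: 5.4
```

It's stiffening in the upper half at about 0.45 N/mm. I'll go on towards 18–20 N.

```bash
python3 -m creep '[[-1,0,-2,-5,0,0,0],[-1,0,0,0,0,0,0]]'
```

```text
t: 23.1
eef_pos: [0.4886, -0.2256, 0.155]
tool_rot: [-0.0, 0.999, -0.054, -0.0]
contact_force: [-4.8, 2.9, 12.3]
gripper_width: -0.003
grasp_force: 6.2
```

```bash
python3 -m creep '[[-1,0,-2,-5,0,0,0],[-1,0,0,0,0,0,0]]'
```

```text
t: 23.35
eef_pos: [0.4885, -0.227, 0.15]
tool_rot: [-0.0, 0.999, -0.054, -0.001]
contact_force: [-5.3, 3.5, 13.5]
gripper_width: 0.001
grasp_force: 6.9
```

```bash
python3 -m creep '[[-1,0,-1,-3,0,0,0],[-1,0,0,0,0,0,0]]'
```

```text
t: 23.6
eef_pos: [0.4884, -0.2278, 0.1472]
tool_rot: [-0.0, 0.999, -0.053, -0.001]
contact_force: [-6.7, 3.3, 14.7]
gripper_width: -0.002
grasp_force: 7.6
```

```bash
python3 -m creep '[[-1,0,-1,-4,0,0,0],[-1,0,0,0,0,0,0]]'
```

```text
t: 23.85
eef_pos: [0.4883, -0.2287, 0.1432]
tool_rot: [-0.0, 0.999, -0.053, -0.001]
contact_force: [-6.7, 4.2, 16.3]
gripper_width: -0.002
grasp_force: 8.0
```

```bash
python3 -m creep '[[-1,0,-1,-4,0,0,0],[-1,0,0,0,0,0,0]]'
```

```text
t: 24.1
eef_pos: [0.4882, -0.2295, 0.1393]
tool_rot: [-0.001, 0.999, -0.053, -0.001]
contact_force: [-7.9, 4.8, 16.6]
gripper_width: 0.0
grasp_force: 8.5
```

```bash
python3 -m creep '[[-1,0,-1,-3,0,0,0],[-1,0,0,0,0,0,0]]'
```

```text
t: 24.35
eef_pos: [0.4882, -0.2301, 0.1363]
tool_rot: [-0.001, 0.999, -0.053, -0.001]
contact_force: [-7.9, 5.9, 17.6]
gripper_width: -0.002
grasp_force: 9.0
```

```bash
python3 -m creep '[[-1,1,-1,-4,0,0,0],[-1,0,0,0,0,0,0]]'
python3 -m creep '[[-1,0,3,20,0,0,0],[-1,0,5,20,0,0,0],[-1,0,7,25,0,0,0],[-1,0,2,14,0,0,0],[-1,0,0,0,0,0,0]]'
python3 -m creep '[[-1,0,0,-14,0,0,0],[-1,0,-1,-8,0,0,0],[-1,0,0,0,0,0,0]]'
```

```text
t: 24.6
eef_pos: [0.4881, -0.2308, 0.1319]
tool_rot: [-0.001, 0.999, -0.053, -0.002]
contact_force: [-9.7, 6.6, 18.8]
gripper_width: -0.004
grasp_force: 9.4
t: 25.22
eef_pos: [0.4903, -0.2159, 0.2108]
tool_rot: [0.0, 0.999, -0.054, 0.001]
contact_force: [-0.2, -1.1, -0.0]
gripper_width: 0.0
grasp_force: 0.0
t: 25.6
eef_pos: [0.4891, -0.2164, 0.1869]
tool_rot: [-0.001, 0.999, -0.054, -0.001]
contact_force: [-0.8, 2.0, 3.0]
gripper_width: 0.002
grasp_force: 1.3
```

```bash
python3 -m creep '[[-1,0,-1,-6,0,0,0],[-1,0,0,0,0,0,0]]'
```

```text
t: 25.85
eef_pos: [0.4898, -0.218, 0.1824]
tool_rot: [0.0, 0.999, -0.054, -0.0]
contact_force: [-1.8, 0.2, 7.3]
gripper_width: 0.001
grasp_force: 3.4
```

```bash
python3 -m creep '[[-1,0,-2,-5,0,0,0],[-1,0,0,0,0,0,0]]'
```

```text
t: 26.1
eef_pos: [0.4898, -0.2201, 0.178]
tool_rot: [0.0, 0.999, -0.054, -0.0]
contact_force: [-3.5, 0.6, 12.2]
gripper_width: 0.002
grasp_force: 5.2
```

```bash
python3 -m creep '[[-1,0,-2,-4,0,0,0],[-1,0,0,0,0,0,0]]'
```

```text
t: 26.35
eef_pos: [0.4896, -0.2219, 0.1742]
tool_rot: [0.0, 0.999, -0.054, -0.0]
contact_force: [-5.2, 0.8, 12.9]
gripper_width: -0.001
grasp_force: 6.4
```

```bash
python3 -m creep '[[-1,0,-1,-3,0,0,0],[-1,0,0,0,0,0,0]]'
```

```text
t: 26.6
eef_pos: [0.4895, -0.2231, 0.1714]
tool_rot: [0.0, 0.999, -0.054, -0.0]
contact_force: [-5.8, 1.3, 15.3]
gripper_width: -0.001
grasp_force: 7.0
```

```bash
python3 -m creep '[[-1,0,-1,-3,0,0,0],[-1,0,0,0,0,0,0]]'
```

```text
t: 26.85
eef_pos: [0.4894, -0.2243, 0.1685]
tool_rot: [0.0, 0.999, -0.054, -0.0]
contact_force: [-5.7, 0.9, 16.2]
gripper_width: -0.001
grasp_force: 7.6
```

The handle is now stiff from early in the stroke. It takes 16 N at about 0.19 rad, so roughly 40 N is held by the pawl, well inside the limits. I'll let up, withdraw and check.

```bash
python3 -m creep '[[-1,0,3,15,0,0,0],[-1,0,4,20,0,0,0],[-1,0,0,25,0,0,0],[-1,0,0,40,0,0,0],[-1,-20,-30,40,0,0,0]]'
python3 -m creep '[[-1,-20,-50,0,0,0,0],[-1,-20,-50,0,0,0,0],[-1,-20,-50,0,0,0,0],[-1,0,0,0,0,0,0]]'
python3 - <<'E'
from h import *
im,d=read_camera("top");a=cv2.resize(im[150:250,240:450,::-1],None,fx=2.5,fy=2.5,interpolation=2)
s,_=read_camera("side");b=cv2.resize(s[110:300,265:365,::-1],None,fx=2.6,fy=2.6,interpolation=2)
o=np.zeros((494,790,3),np.uint8);o[:a.shape[0],:a.shape[1]]=a;o[:,530:530+b.shape[1]]=b;cv2.imwrite("pics/m6.png",o)
E
```

```text
t: 27.48
eef_pos: [0.4708, -0.2444, 0.3079]
tool_rot: [-0.001, 0.999, -0.051, -0.0]
contact_force: [0.1, -1.3, 0.0]
gripper_width: 0.004
grasp_force: 0.0
t: 27.98
eef_pos: [0.4063, -0.4013, 0.3064]
tool_rot: [0.001, 0.998, -0.058, -0.001]
contact_force: [-0.0, 0.1, -0.1]
gripper_width: -0.002
grasp_force: 0.0
```

View pics/m6.png

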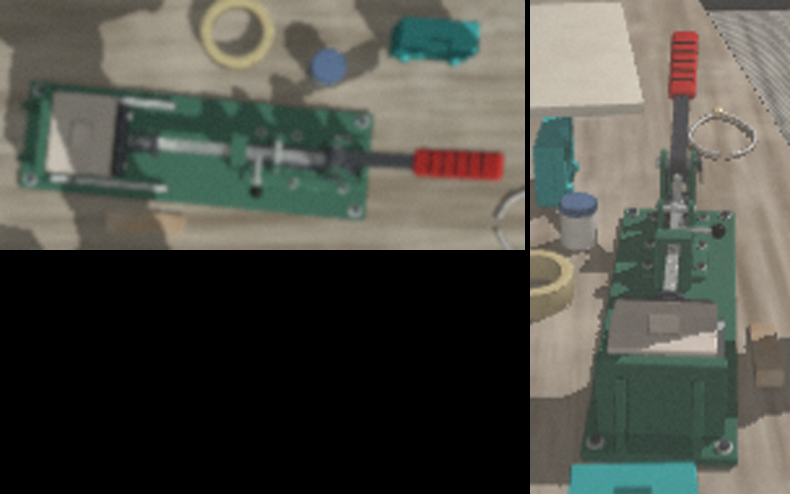

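The halves are shut against the fence (50–115, 135). The handle is up (red at 458,164), the pawl knob is down towards the jaw (256,190), and the jar, tape and wedge have not moved.

```bash
python3 -c "
from station import *
print(hand_in())"
```

```text
the job is handed in; nothing more can be done
None
```

The job is handed in with no verdict shown: the mould is shut against the fence and held at an estimated 40 N, with the pawl on the rack, the handle up, the jar, tape and wedge undisturbed, and the arm clear.

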